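# Open the child-safe drawer by its hidden catch

### The job

Open the child-safe drawer box with your fingertips: feel along the flat rail at the front of its top for the hidden push plate, which gives when pressed, and press it down so that the drawer springs ajar. Then put a fingertip behind the drawer's front and draw it out as far as it goes, leaving the drawer open. Pinch and lift nothing, do not force the drawer, and leave the things on and around the box where they stand.

Things in the scene. Friction and masses are not known exactly. Their poses are not given: they have to be found in the camera images.
- drawer_box: Low cream-painted drawer box fixed on the worktop: 180 (x) x 310 (y) x 90 mm high, flat top, handle-less 12 mm wooden drawer front (outer face: drawer_face) over its -x side. Origin: centre of its underside, on the worktop; x points to its back, y to its left seen from the front, z up. Timer and salt shaker stand on the rear half of its top (x > 0).
- rail_mid (a point): Middle of the flat front rail of the box's top, on its face (x = -67, z = 90 mm in the box's frame; same axes). The rail is 46 (x) x 290 mm (y), five flush 58 mm lengths in one paint, centred at y = -116, -58, 0, 58, 116 from here. Any one of them holds the catch: a push plate 37 (x) x 49 (y) mm in its middle, 2 mm below the rail's face. The other four do not give.
- catch (a joint): How far the hidden push plate is pressed down: 0 up, 0.0065 m at its stop (its face then 8.5 mm below the rail). Sprung: 1 N at first, about 3 N at the stop. It lets the drawer go at about 4 mm and comes back up when released.
- drawer (a joint): How far the drawer has slid out (to the box's -x), in m: 0 shut, 0.135 fully out at its stop. Held shut by the catch; once let go, a spring throws it out to about 0.077 within a second. From there it stays where it is left and moves against about 0.7 N of friction plus damping of 14 N per m/s.
- drawer_lip (a point): Middle of the rear edge of the steel lip behind the drawer front, top at z = 73 mm; moves with the drawer (shut: x = -66, y = 0 in the box's frame; same axes). The lip is 280 long (y), its edge hangs to z = 64. With the drawer ajar, a slot about 53 mm wide in x is open between it and the rail's front (box x = -90); below, fork and scissors lie up to z = 32.
- timer: Round kitchen timer, 63 across, 46 high, red top, standing on the box's top; a bystander. Origin: centre of its underside.
- salt_shaker: Salt shaker, 44 across, 90 high, standing on the box's top; a bystander. Origin: centre of its underside.
- mug: White mug, 95 high, on the worktop to the right of the box; a bystander. Origin: centre of its underside.
- lemon: Lemon, 71 long, on the worktop at the right; a bystander.
- apple: Apple, 80 across, on the worktop at the right; a bystander.
- coffee_scoop: Steel coffee scoop, 134 long, on the worktop at the right; a bystander.
- teaspoon: Teaspoon, 132 long, on the worktop at the right; a bystander.

How it is judged (in metres and radians):
On the way, in this order (a step that is already met when the one before it is completed fails the run):
1. the hidden push plate is pressed down while the drawer is still in (value of joint catch above 0.003 m and value of joint drawer below 0.03 m).
2. the drawer has sprung ajar (value of joint drawer above 0.06 m), for 0.1 s.
3. the drawer is drawn fully out (value of joint drawer above 0.125 m), for 0.2 s.
At the end, for the whole second after the job is handed in: The drawer is out to within 10 mm of its stop and at rest, and the push plate is let go and back up (value of joint drawer above 0.125 m and velocity of joint drawer between -0.01 and 0.01 m/s and value of joint catch below 0.002 m); the robot touches nothing.
It fails at once if a thing on the box was moved by more than 20 mm (distance of any of timer, salt_shaker from where it was at the start of the episode above 0.02 m).
It fails at once if a thing round the box was moved by more than 20 mm or lifted (distance of any of mug, lemon, apple, coffee_scoop, teaspoon from where it was at the start of the episode above 0.02 m).
It fails at once if the drawer was forced (more than 40 N from the fingers) (contact force between the fingers and drawer above 40 N).
It fails at once if the drawer front was pinched (more than 8 N from the fingers on its outer face) (contact force between the fingers and drawer_face above 8 N).
It also fails if it takes over 54 s, if anything falls off the work surface, if the arm or the gripper's body presses on something with over 40 N, if the wrist force passes 120 N, or if a joint passes its speed limit or range.

### The arm

A 7-joint arm with a two-finger parallel gripper is mounted at the origin on a cart in front of the work surface, level with it; the furniture and walls round the work are solid. World frame = base frame: x ahead of the robot, y to its left, z up, the work surface at z = 0. Lengths are in m, angles in degrees, forces in N, time in s.
With the tool pointing down it reaches from about 0.425 to 0.875 m from the base axis. Payload 4.7 kg.
Tool frame: the origin (TCP) lies at the very end of the fingers, on their centre line; the grasp point (between the pads) lies 19 mm behind it; z points along the fingers, y is the line along which they close (so a half turn about z gives the same grasp; the last joint's range is limited). The gripper opens to 87 mm and grips with 3 to 60 N. Pads are 19 mm wide; open, the fingers measure 117 mm over their backs; the gripper's body (75 mm by 190 mm) begins 51 mm behind the grasp point.
Start: joints at [67.844, 18.392, -4.016, 83.108, 1.295, 78.541, -3.26], TCP at [0.254, -0.599, 0.223] pointing down, gripper open.
Joint ranges: [-163.93, 163.93], [-17.29, 119.83], [-79.2, 71.16], [3.27, 140.29], [-89.18, 269.18], [5.43, 117.66], [-154.24, 154.24]. Speed limits (degrees/s): [147.25, 147.25, 180, 180, 180, 180, 180].

### API

Orientations are given as [roll, pitch, yaw] about the fixed x, y, z axes, in that order (R = Rz(yaw) Ry(pitch) Rx(roll)).
In Python, from cell import get_obs, eyes, env gives the robot as it stands.
- The arm moves only by the tool servo_tool, never from a script. Its argument "series" is a list that holds one entry, the list of rows, each a list of 7 numbers: the shift along the tool's x, y, z in units of 300 mm (1.0 is 300 mm), then the turn, a rotation vector about the tool's x, y, z in units of pi rad (1.0 is pi rad), then the opening, from 0 (shut) to 1 (fully open). In form: [[[tx, ty, tz, wx, wy, wz, gripper], ...]]. A call has 1 to 12 rows; each row is the pose to reach, as a shift and turn from the pose commanded when the call began, along the tool's axes at that moment, turning the shorter way round; what a row does not reach only later rows make up. A row lasts 1/12 s, in which the tool goes at most 41.7 mm and 7.16 degrees, less where a joint would pass 70% of its speed; a pose out of reach is approached as far as the arm can. A call with a number of a shift or a turn outside -1 to 1 is refused whole. A call with a gripper value outside its range is refused whole. The fingers move at their own pace and stop on an object; "grip_force" is the grip in N (left out, the last holds). Time passes only in rows, so rows that repeat a pose let the fingers close. It gives the time, the measured TCP pose, the force, the opening and the grip force at its end, in the units of the state.
- get_obs(): the state, without advancing time (a new reading comes with each control period).
- eyes.read_camera(name): name is "side" or "top" or "wrist"; returns a dict with "frame" (420x560x3 uint8, red, green, blue), "depth" (420x560 float32, m along the optical axis (not along the pixel's ray), 0 where there is no reading), "fx", "fy", "cx", "cy" (pixels), "origin" and "rotation" of the camera in the world; the wrist camera has in their place "mount" (4x4, takes a point from camera to tool coordinates, whose origin is the TCP and whose axes are the flange's). Camera axes: x right, y down, z forward; pixel columns grow to the right and rows downward; lengths in m; the calibration is good to about 2 mm. A picture is of the moment at which its call begins: read the wrist's pose just before it.
- env.sign_off(): hands the job in; it is judged then, once.
The state is a dict: "time_s": time; "qpos": joint angles; "joint_velocities": joint speeds; "effort": joint torques, N m; "tool_pos": TCP position; "tool_rot": TCP orientation; "force": force on the tool from outside, world axes, zero at the start; "wrist_torque": the same for the moment, N m; "grip_width": finger opening in m; "grasp_force": force on a finger pad.
Only numpy, scipy, OpenCV 4.12 (cv2) and the standard library are available. Lean on these libraries where they do the work, as an engineer would, in place of code of your own. Each camera call takes 0.05 s, during which the arm holds its last target. There are 200 camera calls.

## Working session

There is one attempt and no reset: what is moved stays moved. The work goes in short steps, Python scripts to look and compute and a tool call to move; the robot and the scene stay as the last step left them, time stands still between calls to the robot, and variables do not carry over. Pictures are saved under pics/ and viewed, at most 10 in all, crops included, and the job is handed in when it is done.

Besides the shell and the picture viewer there is one more tool, called after "Request:" as name(argument=value, ...), one argument or row to a line, values as JSON. servo_tool: Moves the arm, as the interface text tells. Shifts and turns lie within -1 to 1; 1 stands for 300 mm of shift or pi rad of turn. Its arguments: {"type":"object","properties":{"series":{"type":"array"},"grip_force":{"type":"number"}},"required":["series"]}

```bash
ls; mkdir -p pics
python3 - <<'E'
from cell import get_obs, eyes, env
import cv2,numpy as np
o=get_obs();print({k:np.round(v,3) for k,v in o.items()})
for n in("top","side"):
    c=eyes.read_camera(n);cv2.imwrite(f"pics/{n}1.png",c["frame"][:,:,::-1]);np.savez(f"{n}1.npz",**c)
    print(n,c["fx"],c["fy"],c["cx"],c["cy"],c["origin"],c["rotation"])
E
```

```text
pics
{'time_s': np.float64(0.0), 'qpos': array([67.842, 18.44 , -4.016, 83.172,  1.293, 78.541, -3.259]), 'joint_velocities': array([ 0.036, -0.017,  0.014, -0.052,  0.001,  0.083,  0.007]), 'effort': array([-1.0000e-03, -4.9129e+01, -4.0500e-01, -3.1253e+01, -6.4000e-02,
        4.4000e-02,  0.0000e+00]), 'tool_pos': array([ 0.253, -0.598,  0.221]), 'tool_rot': array([-1.79893e+02,  4.00000e-03,  2.29690e+01]), 'force': array([ 0.866, -0.081,  0.463]), 'wrist_torque': array([ 0.01 ,  0.008, -0.034]), 'grasp_force': np.float64(0.0), 'grip_width': np.float64(0.087)}
top 480.20166315118104 480.20166315118104 285.40760080337066 210.72650843859802 [ 0.04699683 -0.24531925  1.35888971] [-1.56366769e+02 -5.76119724e-02 -7.61191654e+01]
side 442.04498292848024 442.04498292848024 276.83166703981567 216.01599686987092 [-0.08786818 -1.04367307  0.64644182] [-116.40806452   -1.00550775  -34.10848762]
```

View pics/top1.png

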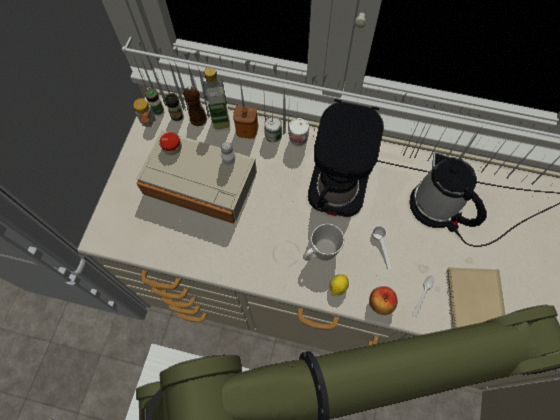

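View pics/side1.png

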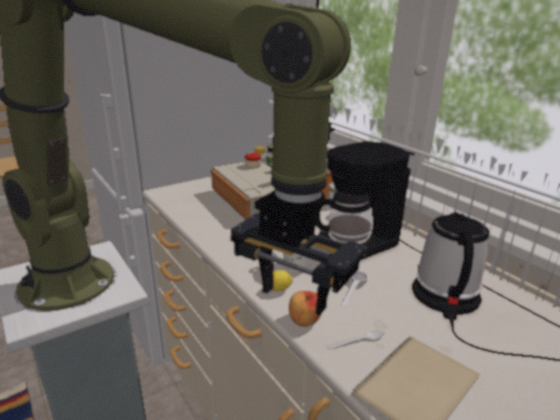

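```bash
cat > h.py <<'E'
import numpy as np,cv2
from scipy.spatial.transform import Rotation as R
def cloud(c):
    d=c["depth"];v,u=np.mgrid[:d.shape[0],:d.shape[1]]
    P=np.stack([(u-c["cx"])/c["fx"]*d,(v-c["cy"])/c["fy"]*d,d],-1)
    r=np.array(c["rotation"]);r=R.from_euler('xyz',r,degrees=True).as_matrix() if r.shape==(3,) else r
    return P@r.T+c["origin"]
E
python3 - <<'E'
from h import *
c=np.load("top1.npz");P=cloud(c)
for p in[(285,250),(110,215),(200,175),(150,180)]:print(p,P[p[1],p[0]].round(3))
sub=np.zeros(P.shape[:2],bool);sub[130:225,130:262]=1
m=sub&(abs(P[...,2]-.09)<.008)&(c["depth"]>0)
m=cv2.morphologyEx(m.astype(np.uint8),cv2.MORPH_CLOSE,np.ones((3,3)))
n,l,s,_=cv2.connectedComponentsWithStats(m);k=1+np.argmax(s[1:,4]);Q=P[l==k]
Q=Q[abs(Q[:,2]-.09)<.008]
print(len(Q),np.median(Q[:,2]),cv2.minAreaRect((Q[:,:2]*1000).astype(np.float32)))
print(cv2.boxPoints(cv2.minAreaRect((Q[:,:2]*1000).astype(np.float32))))
f=c["frame"][:,:,::-1][120:225,125:265];cv2.imwrite("pics/crop1.png",cv2.resize(f,None,fx=5.5,fy=5.5,interpolation=cv2.INTER_CUBIC))
E
```

```text
(285, 250) [ 0.5   -0.134  0.001]
(110, 215) [0.48  0.415 0.002]
(200, 175) [0.638 0.162 0.09 ]
(150, 180) [0.586 0.3   0.09 ]
5331 0.09066636374124037 ((651.137939453125, 181.21890258789062), (314.5311279296875, 197.01071166992188), 85.19574737548828)
[[539.8074   32.75586]
 [736.126    16.25586]
 [762.4685  329.68195]
 [566.1499  346.18195]]
```

View pics/crop1.png

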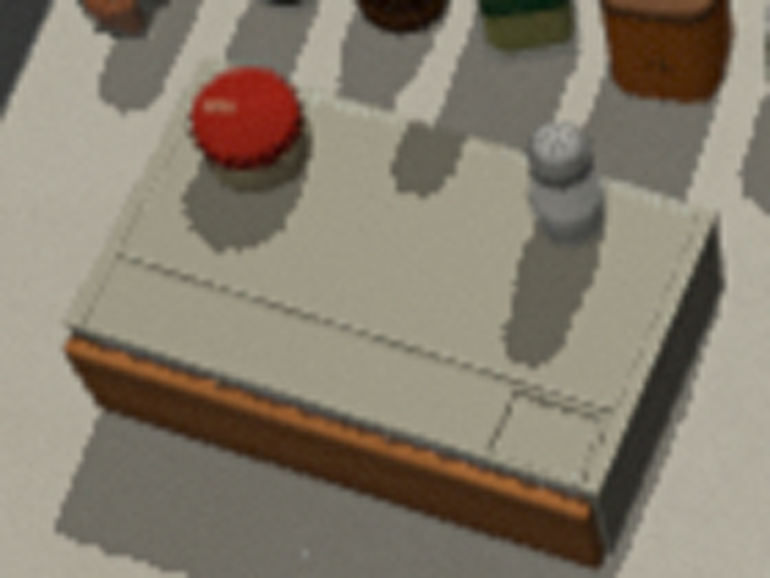

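Run:
```python
from h import *
c=np.load("top1.npz");r=R.from_euler('xyz',c["rotation"],degrees=True).as_matrix()
def pt(x,y,z=.09):
    u,v=125+(x+.5)/5.5-.5,120+(y+.5)/5.5-.5
    d=r@np.array([(u-c["cx"])/c["fx"],(v-c["cy"])/c["fy"],1]);return c["origin"]+d*(z-c["origin"][2])/d[2]
for n,p in dict(grooveL=(118,258),grooveR=(610,410),frontL=(72,328),frontR=(597,490),backR=(716,215),plBL=(517,392),plFL=(492,447),plBR=(605,411),plFR=(592,478),backL=(205,65)).items():print(n,pt(*p)[:2].round(4))
print(pt(550,435)[:2])
P=cloud(c)
for y in range(190,206,2):print(y,P[y,214:240:3,2].round(4))
```

```text
grooveL [0.6265 0.3279]
grooveR [0.6027 0.0412]
frontL [0.58   0.3368]
frontR [0.5563 0.0348]
backR [0.731  0.0179]
plBL [0.601  0.0924]
plFL [0.5668 0.0957]
plBR [0.6015 0.0436]
plFR [0.5623 0.0393]
backL [0.7553 0.3239]
[0.58092696 0.06798239]
190 [0.0906 0.0902 0.0915 0.0844 0.09   0.0947 0.0899 0.0909 0.0919]
192 [0.0911 0.091  0.087  0.0841 0.0916 0.0922 0.0881 0.0929 0.0935]
194 [0.0968 0.0878 0.0897 0.0877 0.0883 0.0879 0.0945 0.0927 0.0993]
196 [0.0891 0.0918 0.0877 0.0855 0.0944 0.0884 0.0871 0.0859 0.0892]
198 [0.0893 0.093  0.0867 0.0855 0.0889 0.0921 0.0902 0.0899 0.0904]
200 [0.0884 0.0847 0.0869 0.0894 0.0853 0.0861 0.0919 0.0933 0.0799]
202 [0.0929 0.0921 0.0904 0.085  0.0902 0.0897 0.0897 0.0905 0.0758]
204 [0.0889 0.09   0.0913 0.0924 0.0913 0.0894 0.0942 0.0931 0.0595]
```

Request:
servo_tool(
  series=[
    [[0.078, -0.0675, -0.05, 0.0128, 0, 0.0128, 0], [0.156, -0.135, -0.1, 0, 0, 0.0257, 0], [0.234, -0.2025, -0.1, 0, 0, 0.0385, 0], [0.312, -0.27, -0.1, 0, 0, 0.0513, 0], [0.39, -0.3375, -0.1, 0, 0, 0.0642, 0], [0.468, -0.405, -0.1, 0, 0, 0.077, 0], [0.546, -0.4725, -0.1, 0, 0, 0.09, 0], [0.624, -0.54, -0.1, 0, 0, 0.103, 0], [0.702, -0.6075, -0.1, 0, 0, 0.1155, 0], [0.78, -0.675, -0.1, 0, 0, 0.128, 0], [0.858, -0.7425, -0.1, 0, 0, 0.141, 0], [0.936, -0.81, -0.1, 0, 0, 0.154, 0]],
  ],
  grip_force=10,
)

```text
time_s: 1.1
tool_pos: [0.4175, -0.2636, 0.2523]
tool_rot: [180.0, 0.0, -4.9]
force: [0.2, -1.2, 0.7]
grip_width: 0.0148
grasp_force: 0.0
```

Request:
servo_tool(
  series=[
    [[0.04, -0.1, 0, 0, 0, 0, 0], [0.08, -0.2, 0, 0, 0, 0, 0], [0.12, -0.3, 0, 0, 0, 0, 0], [0.16, -0.4, 0, 0, 0, 0, 0], [0.2, -0.5, 0, 0, 0, 0, 0], [0.24, -0.6, 0, 0, 0, 0, 0], [0.28, -0.7, 0, 0, 0, 0, 0], [0.32, -0.8, 0, 0, 0, 0, 0], [0.36, -0.9, 0, 0, 0, 0, 0], [0.4, -0.98, 0, 0, 0, 0, 0], [0.4, -0.98, 0, 0, 0, 0, 0], [0.4, -0.98, 0, 0, 0, 0, 0]],
  ],
)

```text
time_s: 2.1
tool_pos: [0.5612, 0.0198, 0.2519]
tool_rot: [-180.0, 0.1, -4.5]
force: [-0.2, -0.2, 1.3]
grip_width: 0.0003
grasp_force: 0.0
```

Request:
servo_tool(
  series=[
    [[0.02, -0.06, 0.05, 0, 0, 0, 0], [0.04, -0.12, 0.12, 0, 0, 0, 0], [0.052, -0.166, 0.2, 0, 0, 0, 0], [0.052, -0.166, 0.28, 0, 0, 0, 0], [0.052, -0.166, 0.36, 0, 0, 0, 0], [0.052, -0.166, 0.4, 0, 0, 0, 0], [0.052, -0.166, 0.4, 0, 0, 0, 0], [0.052, -0.166, 0.4, 0, 0, 0, 0]],
  ],
)

```text
time_s: 2.77
tool_pos: [0.5808, 0.0648, 0.1325]
tool_rot: [180.0, 0.0, -4.9]
force: [-0.8, 0.5, 0.9]
grip_width: 0.0
grasp_force: 0.0
```

Run:
```python
from cell import get_obs, eyes, env
import cv2,numpy as np
from h import *
o=get_obs();c=eyes.read_camera("wrist");cv2.imwrite("pics/w1.png",c["frame"][:,:,::-1]);np.savez("w1.npz",pos=o["tool_pos"],rot=o["tool_rot"],**c)
print(o["tool_pos"],o["tool_rot"],o["force"],c["mount"])
```

```text
[0.58077243 0.06483282 0.13252711] [ 1.79962552e+02  4.38372265e-02 -4.85337898e+00] [-0.8048217   0.49139527  0.9133428 ] [[-5.63835396e-04 -9.54040489e-01 -2.99677204e-01  8.17220906e-02]
 [ 9.99999814e-01 -4.68388587e-04 -3.90332041e-04  4.73028365e-04]
 [ 2.32027190e-04 -2.99677368e-01  9.54040576e-01 -1.62063944e-01]
 [ 0.00000000e+00  0.00000000e+00  0.00000000e+00  1.00000000e+00]]
```

View pics/w1.png

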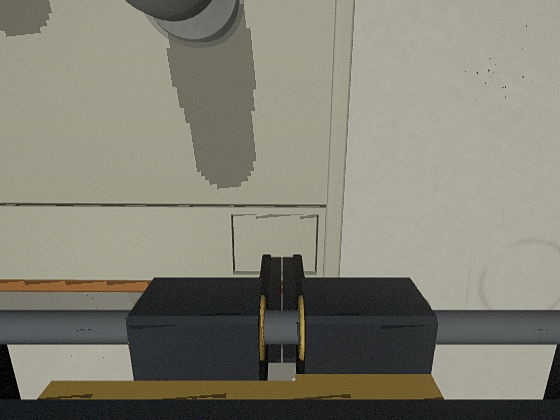

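Run:
```python
from h import *
c=np.load("w1.npz");T=R.from_euler('xyz',c["rot"],degrees=True).as_matrix();M=c["mount"]
r=T@M[:3,:3];o=c["pos"]+T@M[:3,3]
for u,v in[(233,214),(318,214),(234,273),(318,273),(326,207),(340,207)]:
    d=r@np.array([(u-c["cx"])/c["fx"],(v-c["cy"])/c["fy"],1]);p=o+d*(.09-o[2])/d[2];print(u,v,p[:2].round(4),((p-c["pos"])@T)[:2].round(4))
```

```text
233 214 [0.5991 0.0906] [ 0.0161 -0.0273]
318 214 [0.595  0.0423] [0.0161 0.0212]
234 273 [0.5621 0.0946] [-0.0211 -0.0281]
318 273 [0.5578 0.0444] [-0.0211  0.0223]
326 207 [0.5987 0.0376] [0.0202 0.0256]
340 207 [0.5981 0.0297] [0.0202 0.0336]
```

Request:
servo_tool(
  series=[
    [[-0.008, -0.01, 0.06, 0, 0, 0, 0], [-0.008, -0.01, 0.1, 0, 0, 0, 0], [-0.008, -0.01, 0.12, 0, 0, 0, 0], [-0.008, -0.01, 0.13, 0, 0, 0, 0], [-0.008, -0.01, 0.138, 0, 0, 0, 0], [-0.008, -0.01, 0.145, 0, 0, 0, 0], [-0.008, -0.01, 0.148, 0, 0, 0, 0], [-0.008, -0.01, 0.148, 0, 0, 0, 0]],
  ],
)

```text
time_s: 3.48
tool_pos: [0.5792, 0.0693, 0.0885]
tool_rot: [180.0, -0.0, -4.8]
force: [0.9, -0.3, 0.2]
grip_width: 0.0005
grasp_force: 0.0
```

Now press 5.5 mm, slowly, and look at force and drawer.

Request:
servo_tool(
  series=[
    [[0, 0, 0.004, 0, 0, 0, 0], [0, 0, 0.008, 0, 0, 0, 0], [0, 0, 0.012, 0, 0, 0, 0], [0, 0, 0.015, 0, 0, 0, 0], [0, 0, 0.018, 0, 0, 0, 0], [0, 0, 0.018, 0, 0, 0, 0]],
  ],
)

```text
time_s: 3.98
tool_pos: [0.5792, 0.0694, 0.0827]
tool_rot: [-180.0, -0.0, -4.8]
force: [1.0, -0.8, 1.8]
grip_width: 0.0004
grasp_force: 1.0
```

Run:
```python
from cell import get_obs, eyes, env
import cv2,numpy as np
c=eyes.read_camera("top");cv2.imwrite("pics/top2.png",c["frame"][:,:,::-1]);np.savez("top2.npz",**c);print(get_obs()["force"])
```

```text
[ 1.24094626 -0.12937988  2.40965717]
```

View pics/top2.png

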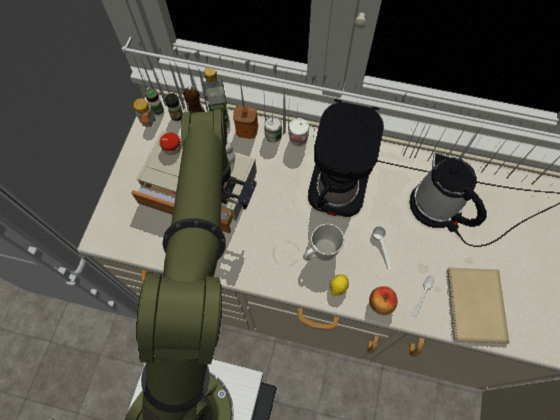

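Request:
servo_tool(
  series=[
    [[0, 0, -0.04, 0, 0, 0, 0], [0, 0, -0.11, 0, 0, 0, 0], [0, -0.04, -0.2, 0, 0, 0, 0], [-0.04, -0.1, -0.2, 0, 0, 0, 0], [-0.08, -0.18, -0.2, 0, 0, 0, 0], [-0.12, -0.26, -0.2, 0, 0, 0, 0], [-0.163, -0.34, -0.2, 0, 0, 0, 0], [-0.163, -0.387, -0.2, 0, 0, 0, 0], [-0.163, -0.387, -0.2, 0, 0, 0, 0], [-0.163, -0.387, -0.2, 0, 0, 0, 0]],
  ],
)

```text
time_s: 4.87
tool_pos: [0.5393, 0.1897, 0.1431]
tool_rot: [180.0, 0.0, -4.6]
force: [0.5, 0.1, -0.2]
grip_width: 0.0005
grasp_force: 0.0
```

Run:
```python
from cell import get_obs, eyes, env
import cv2,numpy as np
from h import *
o=get_obs();c=eyes.read_camera("wrist");cv2.imwrite("pics/w2.png",c["frame"][:,:,::-1]);np.savez("w2.npz",pos=o["tool_pos"],rot=o["tool_rot"],**c)
M=c["mount"];d=c["depth"];v,u=np.mgrid[:420,:560]
P=np.stack([(u-c["cx"])/c["fx"]*d,(v-c["cy"])/c["fy"]*d,d],-1)@M[:3,:3].T+M[:3,3]
for col in(120,450):
  for row in range(180,420,8):
    print(col,row,(P[row,col]*1000).round(0), (1000*o["tool_pos"][2]-1000*P[row,col,2]).round(0))
c=eyes.read_camera("side");cv2.imwrite("pics/s2.png",c["frame"][:,:,::-1])
```

```text
120 180 [ 34. -94.  53.] 90.0
120 188 [ 29. -94.  52.] 91.0
120 196 [   4. -128.  128.] 15.0
120 204 [  -3. -129.  127.] 16.0
120 212 [  -9. -130.  128.] 16.0
120 220 [ -17. -131.  128.] 15.0
120 228 [ -24. -132.  129.] 14.0
120 236 [ -30. -133.  128.] 15.0
120 244 [ -38. -134.  129.] 14.0
120 252 [ -45. -135.  128.] 15.0
120 260 [ -25. -108.   69.] 74.0
120 268 [ -32. -110.   71.] 72.0
120 276 [ -37. -110.   69.] 74.0
120 284 [ -44. -111.   71.] 72.0
120 292 [ -49. -111.   70.] 74.0
120 300 [ -50. -107.   60.] 83.0
120 308 [ -56. -108.   60.] 84.0
120 316 [ 32. -37. -85.] 228.0
120 324 [ 30. -38. -85.] 228.0
120 332 [ 29. -37. -87.] 230.0
120 340 [ 27. -37. -88.] 231.0
120 348 [-150. -154.  142.] 1.0
120 356 [-160. -156.  143.] 0.0
120 364 [-169. -157.  143.] -0.0
120 372 [-179. -158.  143.] 0.0
120 380 [-187. -159.  142.] 1.0
120 388 [ 23. -33. -98.] 241.0
120 396 [  23.  -32. -100.] 244.0
120 404 [  25.  -31. -104.] 247.0
120 412 [  24.  -30. -106.] 249.0
450 180 [ 33. 100.  55.] 88.0
450 188 [29. 99. 53.] 90.0
450 196 [  4. 134. 127.] 16.0
450 204 [ -3. 136. 128.] 15.0
450 212 [-10. 137. 129.] 14.0
450 220 [-17. 138. 129.] 15.0
450 228 [-23. 137. 126.] 17.0
450 236 [-29. 138. 125.] 18.0
450 244 [-36. 138. 123.] 20.0
450 252 [-41. 137. 121.] 23.0
450 260 [-27. 116.  74.] 69.0
450 268 [-31. 114.  70.] 73.0
450 276 [-37. 116.  71.] 73.0
450 284 [-43. 116.  70.] 73.0
450 292 [-50. 117.  70.] 73.0
450 300 [-52. 114.  63.] 80.0
450 308 [-56. 114.  60.] 83.0
450 316 [ 32.  40. -85.] 228.0
450 324 [ 30.  40. -86.] 229.0
450 332 [ 29.  39. -87.] 230.0
450 340 [ 27.  40. -87.] 230.0
450 348 [-151.  162.  144.] -0.0
450 356 [-160.  163.  143.] 0.0
450 364 [-169.  164.  143.] 0.0
450 372 [-406.  309.  410.] -266.0
450 380 [-408.  302.  392.] -248.0
450 388 [-409.  294.  373.] -229.0
450 396 [-408.  286.  354.] -211.0
450 404 [  25.   33. -104.] 247.0
450 412 [  25.   32. -106.] 249.0
```

View pics/w2.png

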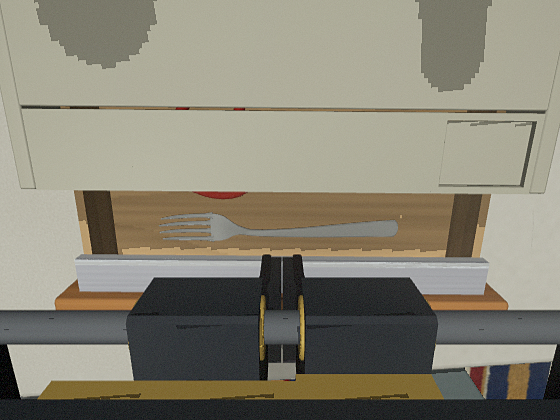

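Request:
servo_tool(
  series=[
    [[0.005, 0, 0.05, 0, 0, 0, 0], [0.007, 0, 0.11, 0, 0, 0, 0], [0.007, 0, 0.16, 0, 0, 0, 0], [0.007, 0, 0.21, 0, 0, 0, 0], [0.007, 0, 0.26, 0, 0, 0, 0], [0.007, 0, 0.29, 0, 0, 0, 0], [0.007, 0, 0.307, 0, 0, 0, 0], [0.007, 0, 0.307, 0, 0, 0, 0], [0.007, 0, 0.307, 0, 0, 0, 0]],
  ],
)

```text
time_s: 5.72
tool_pos: [0.5422, 0.1885, 0.051]
tool_rot: [180.0, -0.0, -4.8]
force: [0.7, -0.1, 0.6]
grip_width: 0.0005
grasp_force: 0.0
```

Request:
servo_tool(
  series=[
    [[-0.015, 0, 0, 0, 0, 0, 0], [-0.03, 0, 0, 0, 0, 0, 0], [-0.045, 0, 0, 0, 0, 0, 0], [-0.06, 0, 0, 0, 0, 0, 0], [-0.08, 0, 0, 0, 0, 0, 0], [-0.1, 0, 0, 0, 0, 0, 0], [-0.12, 0, 0, 0, 0, 0, 0], [-0.14, 0, 0, 0, 0, 0, 0], [-0.16, 0, 0, 0, 0, 0, 0], [-0.18, 0, 0, 0, 0, 0, 0], [-0.2, 0, 0, 0, 0, 0, 0], [-0.22, 0, 0, 0, 0, 0, 0]],
  ],
)

```text
time_s: 6.72
tool_pos: [0.4754, 0.1945, 0.0506]
tool_rot: [-180.0, -0.0, -4.8]
force: [1.1, 0.5, 1.1]
grip_width: 0.0006
grasp_force: 0.9
```

Contact, low force; continue in small steps until the stop.

Request:
servo_tool(
  series=[
    [[-0.007, 0, 0, 0, 0, 0, 0], [-0.013, 0, 0, 0, 0, 0, 0], [-0.02, 0, 0, 0, 0, 0, 0], [-0.023, 0, 0, 0, 0, 0, 0], [-0.023, 0, 0, 0, 0, 0, 0]],
  ],
)

```text
time_s: 7.13
tool_pos: [0.4686, 0.1947, 0.0504]
tool_rot: [180.0, 0.1, -4.8]
force: [-0.1, -0.2, 0.7]
grip_width: 0.0005
grasp_force: 0.0
```

Run:
```python
from cell import get_obs, eyes, env
import cv2,numpy as np
o=get_obs();c=eyes.read_camera("wrist");cv2.imwrite("pics/w3.png",c["frame"][:,:,::-1])
M=c["mount"];d=c["depth"];v,u=np.mgrid[:420,:560]
P=np.stack([(u-c["cx"])/c["fx"]*d,(v-c["cy"])/c["fy"]*d,d],-1)@M[:3,:3].T+M[:3,3]
P[...,2]=o["tool_pos"][2]-P[...,2]
print(o["tool_pos"],o["force"])
S=P[:,:,:]
lip=(abs(S[...,2]-.073)<.003)&(abs(S[...,1])<.13)&(S[...,0]<.03)&(d>0)
rail=(abs(S[...,2]-.09)<.003)&(abs(S[...,1])<.1)&(S[...,0]>0.03)&(d>0)
print(lip.sum(),np.percentile(S[lip][:,0],[5,50,97]),rail.sum(),np.percentile(S[rail][:,0],[0.5,2,5]))
```

```text
[0.4686084  0.19469513 0.05036058] [-0.11019414 -0.229599    0.66044699]
8135 [-0.03693591 -0.03051325  0.00838991] 22391 [0.09684696 0.09718225 0.0976019 ]
```

Request:
servo_tool(
  series=[
    [[-0.005, 0, 0, 0, 0, 0, 0], [-0.01, 0, 0, 0, 0, 0, 0], [-0.013, 0, 0, 0, 0, 0, 0], [-0.013, 0, 0, 0, 0, 0, 0], [-0.013, 0, 0, 0, 0, 0, 0]],
  ],
)

```text
time_s: 7.6
tool_pos: [0.4671, 0.1949, 0.0508]
tool_rot: [-180.0, -0.2, -4.8]
force: [6.0, -0.9, -3.6]
grip_width: 0.0002
grasp_force: 2.9
```

View pics/w3.png

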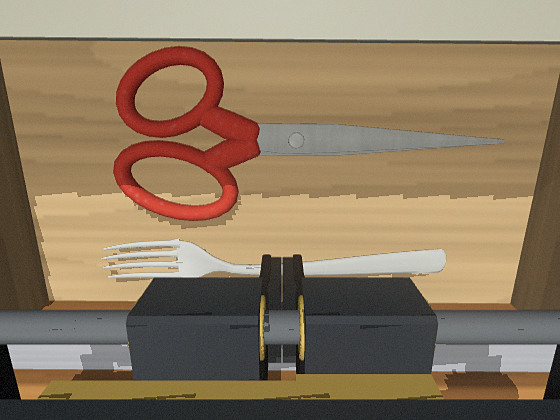

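The drawer is at its stop (6 N, no further travel). Back off and lift clear.

Request:
servo_tool(
  series=[
    [[0.02, 0, 0, 0, 0, 0, 0], [0.05, 0, 0, 0, 0, 0, 0], [0.08, 0, 0, 0, 0, 0, 0], [0.08, 0, 0, 0, 0, 0, 0], [0.08, 0, -0.08, 0, 0, 0, 0], [0.08, 0, -0.18, 0, 0, 0, 0], [0.08, 0, -0.28, 0, 0, 0, 0], [0.08, 0, -0.38, 0, 0, 0, 0], [0.08, 0, -0.46, 0, 0, 0, 0], [0.08, 0, -0.5, 0, 0, 0, 0], [0.08, 0, -0.5, 0, 0, 0, 0], [0.08, 0, -0.5, 0, 0, 0, 0]],
  ],
)

```text
time_s: 8.6
tool_pos: [0.489, 0.1932, 0.2]
tool_rot: [180.0, 0.0, -4.8]
force: [0.9, -0.3, -0.1]
grip_width: 0.0005
grasp_force: 0.0
```

Run:
```python
from cell import get_obs, eyes, env
import cv2,numpy as np
o=get_obs();c=eyes.read_camera("wrist");cv2.imwrite("pics/w4.png",c["frame"][:,:,::-1])
M=c["mount"];d=c["depth"];v,u=np.mgrid[:420,:560]
P=np.stack([(u-c["cx"])/c["fx"]*d,(v-c["cy"])/c["fy"]*d,d],-1)@M[:3,:3].T+M[:3,3]
P[...,2]=o["tool_pos"][2]-P[...,2]
print(o["tool_pos"],o["force"])
s=lambda h,a,b:P[(abs(P[...,2]-h)<.004)&(abs(P[...,1])<.12)&(P[...,0]>a)&(P[...,0]<b)&(d>0)][:,0]
l=s(.073,-.09,0);r=s(.09,.02,.2)
print(len(l),np.percentile(l,[5,50,98]) if len(l) else 0,len(r),np.percentile(r,[1,3]))
```

```text
[0.48902845 0.1931754  0.20003734] [ 0.87441289 -0.28733727 -0.14301736]
8167 [-0.05780025 -0.04504436 -0.03345532] 35441 [0.07794644 0.07928087]
```

View pics/w4.png

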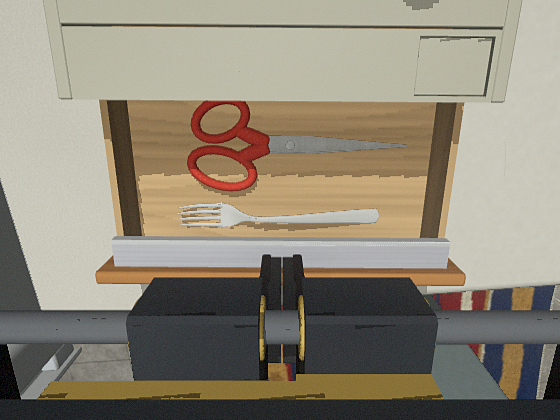

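The picture shows the drawer fully out: the lip edge is at row ~238 and the rail front at row ~100. That makes the slot 111 mm, so the drawer is at about 135 mm. The plate at (455, 65) is back up and the gripper is clear.

```bash
python3 -c "
from cell import env
print(env.sign_off())"
```

```text
the job is handed in; nothing more can be done
None
```

The drawer is fully out at its stop (about 135 mm measured), the push plate is back up and the gripper is clear; I handed the job in but got no verdict back.

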